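# Pop the rice container's hatch with one press

## Robot

A 6-joint arm with a two-finger parallel gripper is mounted at the origin on the work surface. World frame = base frame: x ahead of the robot, y to its left, z up, the work surface at z = 0. Lengths are in mm, angles in degrees, forces in N, time in s.
With the tool pointing down it reaches from about 350 to 850 mm from the base axis. Payload 8.1 kg.
Tool frame: the origin (TCP) lies midway between the tips of the shut fingers; the grasp point (between the pads) lies 19 mm behind it; y points along the fingers, x is the direction in which the jaws open and shut, and the axes are right-handed (so a half turn about y gives the same grasp; the last joint's range is limited). The gripper opens to 85 mm and grips with 20 to 120 N. Pads are 22 mm wide; open, the fingers measure 114 mm over their backs; the gripper's body (76 mm by 85 mm) begins 54 mm behind the grasp point. The pads swing forward as they close: fully open they stand 13 mm farther back than shut.
Start: joints at [-74.507, 7.471, 85.268, -0, 87.261, -4.893], TCP at [209.024, -562.418, 231.292] pointing down, gripper open.
Joint ranges: [-169.43, 169.43], [-51.17, 129.36], [1.28, 143.12], [-76.62, 256.62], [0, 156.53], [-152.29, 152.29]. Speed limits (degrees/s): [136.94, 136.94, 159.86, 180, 180, 180].

## Interface

Orientations are given as [roll, pitch, yaw] about the fixed x, y, z axes, in that order (R = Rz(yaw) Ry(pitch) Rx(roll)).
In Python, from bench import r gives the robot as it stands.
- The arm moves only by the tool move_arm, never from a script. Its arguments are lists of equal length, an entry for each row: "linear": the shift along the tool's x, y, z normalised to -1 to 1, where 1 is 300 mm, a list of three; "twist": the turn, a rotation vector about the tool's x, y, z normalised to -1 to 1, where 1 is pi/2 rad, a list of three; "hand": the opening, from -1 (shut) to 1 (fully open). A call has 1 to 12 rows; each row is the pose to reach, as a shift and turn from the pose measured when the call began, along the tool's axes at that moment; what a row does not reach only later rows make up. A row lasts 1/12 s, in which the tool goes at most 41.7 mm and 7.16 degrees, less where a joint would pass 70% of its speed; a pose out of reach is approached as far as the arm can. A call with a number of a shift or a turn outside -1 to 1 is refused whole. A call with a gripper value outside its range is refused whole. The fingers move at their own pace and stop on an object; "force" is the grip in N (left out, the last holds). Time passes only in rows, so rows that repeat a pose let the fingers close. It gives the time, the measured TCP pose, the force and the opening at its end, in the units of the state.
- r.sense(): the state, without advancing time (a new reading comes with each control period).
- r.snapshot(name): name is "scene" or "top" or "wrist"; returns a dict with "frame" (420x560x3 uint8, red, green, blue), "range_z" (420x560 float32, mm along the optical axis (not along the pixel's ray), 0 where there is no reading), "intrinsics" (3x3 intrinsics, pixels), "dist_coeffs" ([k1, k2, p1, p2, k3] as OpenCV has them; the pictures are not rectified), "R" (3x3) and "t" (3): a world point X has camera coordinates R X + t; the wrist camera has in their place "hand_eye" (4x4, takes a point from camera to tool coordinates, whose origin is the TCP and whose axes are the tool frame's). Camera axes: x right, y down, z forward; pixel columns grow to the right and rows downward; lengths in mm; the calibration is good to about 2 mm. A picture is of the moment at which its call begins: read the wrist's pose just before it.
- r.hand_in(): hands the job in, once; it reports no verdict.
The state is a dict: "time": time; "joint_pos": joint angles; "qd": joint speeds; "joint_efforts": joint torques, N m; "tool_pos": TCP position; "tcp_rot": TCP orientation; "ft_force": force on the tool from outside, world axes, zero at the start; "wrist_torque": the same for the moment, N m; "finger_gap": finger opening in mm.
Only numpy, scipy, OpenCV 4.12 (cv2) and the standard library are available. Lean on these libraries where they do the work, as an engineer would, in place of code of your own. Each camera call takes 0.05 s, during which the arm holds its last target. There are 200 camera calls.

## Task

Open the stainless rice container for refilling: with the fingertips, press the button on its sloping front fully in once and let it go, so that the hatch springs open by itself; do not touch the hatch and do not press the button again once it is open. Keep clear of the container, and when the hatch is fully open watch for two seconds that it stays so, then finish touching nothing. Do not pick up, shift or tip the mortar, pestle, jug or jar that stand around it.

Things in the scene. Friction and masses are not known exactly. Their poses are not given: they have to be found in the camera images.
- rice: the rice container: a heavy stainless box fixed to the counter, 240 mm deep (x), 200 mm wide (y), 200 mm high. Origin: centre of its underside; z up; its front faces its own -x, roughly towards the robot. The top 52 mm of the front are cut back into a slope over the first 90 mm of depth, which rises to the back at 30 degrees from level; the flat top lies behind it.
- press_top (a point): outer face centre of the round push button (steel disc, 32 mm across, in a black ring 48 mm across and 12 mm high) mid-slope: in the container's frame x -87 mm, y 0, z 195 mm when out. It stands 12 mm proud of the ring, and 4 mm when fully in. Its z axis points out of the button, 30 degrees from vertical towards the front; press along -z. The point moves with the button.
- press (a joint): travel of the push button in m: 0 out, 0.008 fully in. A spring pushes it back out; fully in takes about 5 N. The latch lets go in the last 2.5 mm of travel, but the hatch only springs open when the button is then let out again.
- hatch (a joint): angle of the hatch in rad: 0 shut and latched, 1.3 fully open. Once unlatched its own spring swings it up in about a second and holds it there.
- hatch_edge (a point): middle of the front edge of the hatch, the 112 mm (x) by 106 mm (y) steel flap on the flat top of the container; its hinge lies at its back, 112 mm behind this point when shut, and the front edge swings up and back. When shut it lies 14 mm in front (-x) of the container's origin, 203 mm above the counter.
- mortar: grey granite mortar, 120 mm across, 85 mm high, 1.6 kg; loose, to be left alone. Origin: centre of its underside
- pestle: stubby stone pestle standing upright, 46 mm across its foot, 110 mm high; loose, to be left alone. Origin: centre of its underside
- jug: blue plastic jug, 92 mm across without the handle on its +x side (reaching 82 mm from the axis), 170 mm high; loose, to be left alone. Origin: centre of its underside
- jar: empty glass jar without a lid, 80 mm across, 115 mm high; loose, to be left alone. Origin: centre of its underside

How it is judged (in metres and radians):
On the way, in this order (a step that is already met when the one before it is completed fails the run):
1. the button is pressed in by the fingers, past 5 mm, with the hatch still shut (value of joint press above 0.005 m and contact force between the fingers and press above 0.5 N and value of joint hatch below 0.1 rad), for 0.02 s.
2. the hatch has sprung open, the button is out again, and both stay so for 1.5 s with the robot clear of the container (value of joint hatch above 1.1 rad and value of joint press below 0.0015 m and contact force between each of the fingers, the arm and rice below 0.1 N), for 1.5 s.
At the end, for the whole second after the job is handed in: The hatch stands open by more than 1.1 rad and at rest, the button is back out to within 1.5 mm, and mortar, pestle, jug and jar stand within 20 mm of where they were, upright to 0.2 rad (value of joint hatch above 1.1 rad and value of joint press below 0.0015 m and velocity of joint hatch between -0.05 and 0.05 rad/s and distance of each of mortar, pestle, jug, jar from where it was at the start of the episode below 0.02 m and angle between each of mortar, pestle, jug, jar's own z axis and vertical below 0.2 rad); the robot touches nothing.
It fails at once if the button is pressed again (past 4 mm) when the hatch is already open (value of joint press above 0.004 m and value of joint hatch above 0.3 rad).
It fails at once if the robot touches the hatch (more than 1 N) (contact force between any of the fingers, the arm and hatch above 1 N).
It fails at once if mortar, pestle, jug or jar is shifted by more than 20 mm, lifted or tipped (not (distance of mortar from where it was at the start of the episode below 0.02 m and angle between mortar's own z axis and vertical below 0.2 rad) or not (distance of pestle from where it was at the start of the episode below 0.02 m and angle between pestle's own z axis and vertical below 0.2 rad) or not (distance of jug from where it was at the start of the episode below 0.02 m and angle between jug's own z axis and vertical below 0.2 rad) or not (distance of jar from where it was at the start of the episode below 0.02 m and angle between jar's own z axis and vertical below 0.2 rad)).
It also fails if it takes over 32 s, if anything falls off the work surface, if the arm or the gripper's body presses on something with over 40 N, if the wrist force passes 120 N, or if a joint passes its speed limit or range.

## Working session

There is one attempt and no reset: what is moved stays moved. The work goes in short steps, Python scripts to look and compute and a tool call to move; the robot and the scene stay as the last step left them, time stands still between calls to the robot, and variables do not carry over. Pictures are saved under pics/ and viewed, on a budget of 10 in all, crops included, one or two more only if the job needs it, and the job is handed in when it is done.

Besides the shell and the picture viewer there is one more tool, called by a JSON object that holds its "api" and its "payload", one argument or row to a line. move_arm: Moves the arm, as the interface text tells. Scaled input: -1 to 1 covers 300 mm each way for a shift and pi/2 rad each way for a turn. Its arguments: {"type":"object","properties":{"linear":{"type":"array","items":{"type":"array","items":{"type":"number","minimum":-1,"maximum":1}}},"twist":{"type":"array","items":{"type":"array","items":{"type":"number","minimum":-1,"maximum":1}}},"hand":{"type":"array","items":{"type":"number"}},"force":{"type":"number"}},"required":["linear","twist","hand"]}

```bash
ls; mkdir -p pics; python3 - <<'E'
from bench import r
import cv2,numpy as np
s=r.sense();print(s)
o={}
for n in("scene","top"):
    d=r.snapshot(n);np.savez(f"{n}.npz",**d)
    o[n]=d["frame"];print(n,d["intrinsics"],d["dist_coeffs"],d["R"],d["t"])
    cv2.imwrite(f"pics/{n}.png",d["frame"][:,:,::-1])
E
```

```text
pics
{'time': 0.0, 'joint_pos': array([-7.45068552e+01,  7.51631573e+00,  8.53305085e+01,  1.87867487e-03,
        8.72629804e+01, -4.89257860e+00]), 'qd': array([-0.01421928, -0.06604813,  0.03705941,  0.04112396,  0.004594  ,
        0.04637458]), 'joint_efforts': array([-5.33549228e-04, -5.69390702e+01, -5.00565612e+01, -2.82187411e-04,
        1.46290640e-02, -1.27480976e-05]), 'tool_pos': array([ 208.88759509, -561.85776734,  230.22008394]), 'tcp_rot': array([-89.98876546,   0.10924452, -69.61435736]), 'ft_force': array([ 0.28925251,  0.15602675, -1.0144526 ]), 'wrist_torque': array([-0.03581703,  0.01310563,  0.00797558]), 'finger_gap': 85.5216680078734}
scene [[467.2775104   0.        274.7641013]
 [  0.        467.2775104 212.3313995]
 [  0.          0.          1.       ]] [0.04908708 0.         0.         0.         0.        ] [[-0.50654925  0.86221032 -0.00110363]
 [ 0.68924245  0.40416078 -0.60133095]
 [-0.51802771 -0.30536441 -0.79899929]] [ 268.03930667 -333.84742361 1562.94264322]
top [[426.29676924   0.         281.33073797]
 [  0.         426.29676924 209.10249644]
 [  0.           0.           1.        ]] [-0.06364611  0.          0.          0.          0.        ] [[ 0.01499824 -0.99985399 -0.00818862]
 [-0.989582   -0.01367039 -0.14331985]
 [ 0.14318699  0.01025286 -0.98964254]] [ 28.10649153 604.26560443 890.72687058]
```

View pics/scene.png

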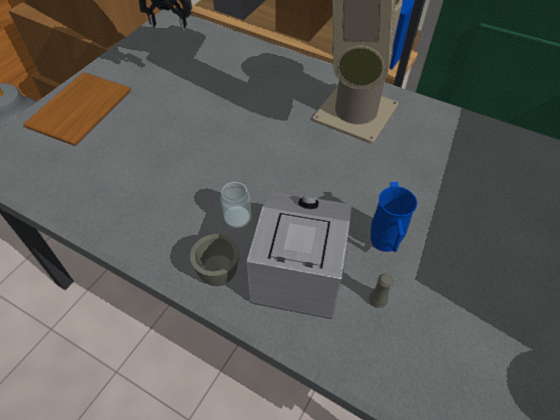

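View pics/top.png

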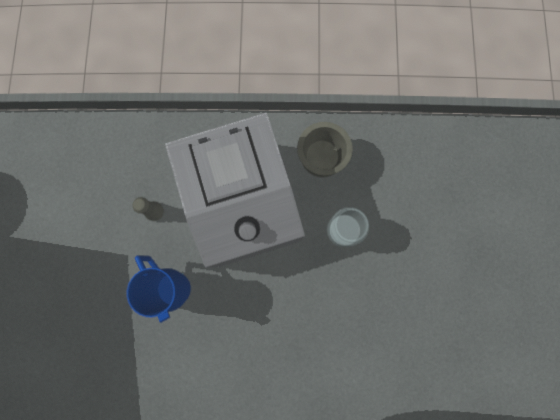

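The scene picture shows the box with the button at (310,202), the jar at (236,205) and the jug at (393,220). The top picture shows the button disc at (248,231), the hatch around (228,165), the jug at (152,292) and the jar at (348,228). Next I'll measure the box from depth.

```bash
cat > h.py <<'E'
import numpy as np,cv2
def cloud(d):
    h,w=d["range_z"].shape
    v,u=np.mgrid[:h,:w]
    p=cv2.undistortPoints(np.stack([u,v],-1).reshape(-1,1,2).astype(float),d["intrinsics"],d["dist_coeffs"]).reshape(h,w,2)
    z=d["range_z"][...,None].astype(float)
    return (np.concatenate([p*z,z],-1)-d["t"])@d["R"]
def ray(d,uv,z):
    p=cv2.undistortPoints(np.array(uv,float).reshape(-1,1,2),d["intrinsics"],d["dist_coeffs"]).reshape(-1,2)
    D=np.c_[p,np.ones(len(p))]@d["R"]; C=-d["R"].T@d["t"]
    return C+D*((z-C[2])/D[:,2])[:,None]
E
python3 - <<'E'
from h import *
d=dict(np.load("top.npz")); s=dict(np.load("scene.npz"))
P=cloud(d);S=cloud(s)
print("table",P[350,300],S[150,200])
for n,Q,b in(("top",P,(100,280,150,310)),("scene",S,(190,320,240,360))):
    q=Q[b[0]:b[1],b[2]:b[3]]
    m=abs(q[...,2]-200)<6
    k=cv2.morphologyEx(m.astype(np.uint8),cv2.MORPH_OPEN,np.ones((3,3)))>0
    rc=cv2.minAreaRect(q[k][:,:2].astype(np.float32));print(n,k.sum(),rc,np.median(q[k][:,2]));print(cv2.boxPoints(rc))
print("box corners z200 ray",ray(d,[(166,145),(267,114),(290,187)],200))
print("disc ray",ray(d,[(248,231)],195),P[229:234,246:250].reshape(-1,3)[::5]); print(ray(s,[(310,200)],195),S[198:202,308:312].reshape(-1,3)[::5])
# neighbours
for n,(u,v),z in(("jug",(152,292),170),("jar",(348,228),115),("pestle",(141,205),110),("mortar",(325,150),85)): print(n,ray(d,[(u,v)],z),P[v,u])
g=cv2.cvtColor(d["frame"],cv2.COLOR_RGB2BGR)[100:320,120:400]
cv2.imwrite("pics/c1.png",cv2.resize(g[90:190,60:200],None,fx=5,fy=5,interpolation=cv2.INTER_CUBIC))
E
```

```text
table [296.75587283  -8.6194068   -0.40827096] [ 402.92170385 -344.66162164   -1.64683839]
top 7459 ((636.8751831054688, 129.27557373046875), (208.6717529296875, 201.17596435546875), 18.30996322631836) 199.97557813045222
[[506.22128   191.99297  ]
 [569.4222      1.0023689]
 [767.52905    66.55818  ]
 [704.3282    257.54877  ]]
scene 4476 ((638.0057373046875, 131.892822265625), (210.0292205810547, 199.70742797851562), 18.464439392089844) 199.97489981828198
[[506.77197   193.3463   ]
 [570.02246     3.9197273]
 [769.2395     70.43935  ]
 [705.989     259.8659   ]]
box corners z200 ray [[699.80379377 253.58136249 200.        ]
 [762.29607817  64.98099487 200.        ]
 [622.37251022  19.89770379 200.        ]]
disc ray [[540.75755452  95.35279683 195.        ]] [[544.21308676  98.95526683 196.53563658]
 [542.44575865  97.11587822 196.20185139]
 [540.68204827  95.28009409 195.82533188]
 [539.11124421  93.62977332 193.2795985 ]]
[[549.70749918 107.58559349 195.        ]] [[549.82618359 102.11617494 199.12739205]
 [551.72678215 105.71401945 199.73152473]
 [553.51274189 109.24861346 200.18864045]
 [552.32414695 111.48420792 196.5889502 ]]
jug [[426.39217755 273.73555114 170.        ]] [419.00972439 315.4589187   34.87416575]
jar [[556.93829228 -98.53983579 115.        ]] [ 568.30505187 -114.98526298    3.41996089]
pestle [[598.73637281 324.95162962 110.        ]] [598.83080924 325.17004143 109.37031551]
mortar [[726.82864064 -55.10468052  85.        ]] [745.30523908 -61.028172    21.44965814]
```

View pics/c1.png

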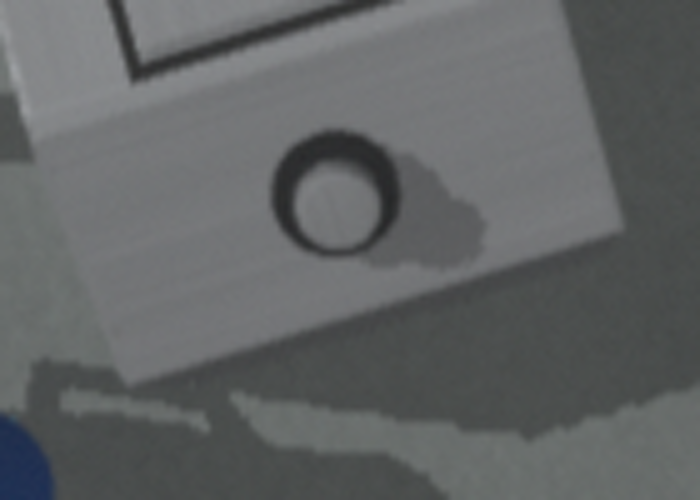

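In the crop, the disc centre is at about (337,205), which is top pixel (247.4,231). The ray gives (541,96,195). The box-edge estimate (back-edge centre plus 207 mm at yaw 18.4°) gives (540,98), so they agree. I'll plan a standoff along the button axis.

```bash
cat >> h.py <<'E'
from scipy.spatial.transform import Rotation as Ro
B=np.array([541,97,195.]); YAW=np.radians(18.4)
c,s_=np.cos(YAW),np.sin(YAW)
n=np.array([-.5*c,-.5*s_,.75**.5])
y=-n; x=np.array([.75**.5*c,.75**.5*s_,.5]); RT=np.c_[x,y,np.cross(x,y)]
def rel(st,p,R):
    R0=Ro.from_euler("xyz",st["tcp_rot"],degrees=True)
    return np.round(R0.inv().apply(p-st["tool_pos"])/300,4),np.round((R0.inv()*Ro.from_matrix(R)).as_rotvec()/(np.pi/2),4)
E
python3 - <<'E'
from h import *
from bench import r
s=r.sense();R0=Ro.from_euler("xyz",s["tcp_rot"],degrees=True)
Rz=Ro.from_euler("z",45,degrees=True)*R0
print(R0.as_matrix())
print(rel(s,np.array([400,-330,330]),Rz.as_matrix()),B+90*n)
E
```

```text
[[ 3.48350739e-01 -4.70096483e-04  9.37364146e-01]
 [-9.37362795e-01  1.59545215e-03  3.48351037e-01]
 [-1.65927823e-03 -9.99998617e-01  1.15125981e-04]]
(array([-0.5033, -0.3312,  0.8665]), array([-8.e-04, -5.e-01,  1.e-04])) [498.30057948  82.79579334 272.94228634]
```

{"api": "move_arm", "payload": {
  "linear": [
    [-0.5, -0.33, 0.87],
    [-0.5, -0.33, 0.87],
    [-0.5, -0.33, 0.87],
    [-0.5, -0.33, 0.87],
    [-0.5, -0.33, 0.87],
    [-0.5, -0.33, 0.87],
    [-0.5, -0.33, 0.87],
    [-0.5, -0.33, 0.87],
    [-0.5, -0.33, 0.87],
    [-0.5, -0.33, 0.87]
  ],
  "twist": [
    [0, -0.5, 0],
    [0, -0.5, 0],
    [0, -0.5, 0],
    [0, -0.5, 0],
    [0, -0.5, 0],
    [0, -0.5, 0],
    [0, -0.5, 0],
    [0, -0.5, 0],
    [0, -0.5, 0],
    [0, -0.5, 0]
  ],
  "hand": [-1, -1, -1, -1, -1, -1, -1, -1, -1, -1]
}}

```text
time: 0.93
tool_pos: [402.2, -329.7, 330.0]
tcp_rot: [-90.0, 0.0, -24.4]
ft_force: [-0.7, 0.6, -1.1]
finger_gap: 0.1
```

```bash
python3 - <<'E'
from h import *
from bench import r
s=r.sense();R0=Ro.from_euler("xyz",s["tcp_rot"],degrees=True)
print(s["tool_pos"],s["tcp_rot"],s["finger_gap"],s["joint_pos"])
print(rel(s,np.array([460,-120,330]),(Ro.from_euler("z",43,degrees=True)*R0).as_matrix()))
E
```

```text
[ 402.21628393 -329.66131391  329.98103863] [-8.99512779e+01  2.09926751e-02 -2.44498264e+01] 0.051176352908290194 [-4.50154313e+01 -6.06508155e+00  8.87208231e+01  3.85623215e-02
  9.73810267e+01 -2.05606543e+01]
(array([-1.139e-01,  6.000e-04,  7.159e-01]), array([-2.000e-04, -4.778e-01,  4.000e-04]))
```

{"api": "move_arm", "payload": {
  "linear": [
    [-0.114, 0, 0.716],
    [-0.114, 0, 0.716],
    [-0.114, 0, 0.716],
    [-0.114, 0, 0.716],
    [-0.114, 0, 0.716],
    [-0.114, 0, 0.716],
    [-0.114, 0, 0.716],
    [-0.114, 0, 0.716]
  ],
  "twist": [
    [0, -0.478, 0],
    [0, -0.478, 0],
    [0, -0.478, 0],
    [0, -0.478, 0],
    [0, -0.478, 0],
    [0, -0.478, 0],
    [0, -0.478, 0],
    [0, -0.478, 0]
  ],
  "hand": [-1, -1, -1, -1, -1, -1, -1, -1]
}}

```text
time: 1.6
tool_pos: [459.6, -120.5, 329.3]
tcp_rot: [-89.9, 0.1, 18.5]
ft_force: [-0.3, -0.5, 0.4]
finger_gap: 0.1
```

```bash
python3 - <<'E'
from h import *
from bench import r
s=r.sense()
print(s["tool_pos"],s["tcp_rot"],s["finger_gap"],s["joint_pos"])
print(rel(s,B+100*n,RT))
E
```

```text
[ 459.55809864 -120.49435344  329.31506331] [-8.99315939e+01  6.95090892e-02  1.84504795e+01] 0.08766543120213251 [-2.08855480e+01 -1.30965618e+01  9.50453885e+01  8.93883830e-03
  9.81482947e+01 -3.93347265e+01]
(array([0.3205, 0.1594, 0.6018]), array([-9.000e-04,  3.000e-04, -3.341e-01]))
```

{"api": "move_arm", "payload": {
  "linear": [
    [0.32, 0.16, 0.6],
    [0.32, 0.16, 0.6],
    [0.32, 0.16, 0.6],
    [0.32, 0.16, 0.6],
    [0.32, 0.16, 0.6],
    [0.32, 0.16, 0.6],
    [0.32, 0.16, 0.6],
    [0.32, 0.16, 0.6],
    [0.32, 0.16, 0.6]
  ],
  "twist": [
    [0, 0, -0.334],
    [0, 0, -0.334],
    [0, 0, -0.334],
    [0, 0, -0.334],
    [0, 0, -0.334],
    [0, 0, -0.334],
    [0, 0, -0.334],
    [0, 0, -0.334],
    [0, 0, -0.334]
  ],
  "hand": [-1, -1, -1, -1, -1, -1, -1, -1, -1]
}}

```text
time: 2.35
tool_pos: [494.4, 78.4, 282.2]
tcp_rot: [-90.0, -30.0, 18.2]
ft_force: [0.6, 0.0, -0.0]
finger_gap: 0.1
```

```bash
python3 - <<'E'
from h import *
from bench import r
s=r.sense()
print(s["tool_pos"],s["tcp_rot"],s["finger_gap"],s["joint_pos"])
d=r.snapshot("wrist");Rr=Ro.from_euler("xyz",s["tcp_rot"],degrees=True).as_matrix()
T=np.eye(4);T[:3,:3]=Rr;T[:3,3]=s["tool_pos"];W=T@d["hand_eye"]
d["R"]=W[:3,:3].T;d["t"]=-d["R"]@W[:3,3];np.savez("wrist.npz",**d)
cv2.imwrite("pics/w1.png",d["frame"][:,:,::-1])
print(rel(s,B+12*n,RT), d["hand_eye"])
uv,_=cv2.projectPoints(B,cv2.Rodrigues(d["R"])[0],d["t"],d["intrinsics"],d["dist_coeffs"]);print("predicted button px",uv.ravel())
E
```

```text
[494.39886353  78.392169   282.19981168] [-89.9538174  -29.98509791  18.18894815] 0.10901644918839318 [ -5.37416716 -40.34101973 124.11877631  12.41827872  68.82572123
 -25.24496704]
(array([-0.0007,  0.2952,  0.0101]), array([ 0.0007, -0.002 , -0.0002])) [[ 9.99999609e-01  6.32670993e-04 -6.18278326e-04  4.60717037e-01]
 [ 7.79227585e-04 -2.99147722e-01  9.54206494e-01 -1.42407258e+02]
 [ 4.18742218e-04 -9.54206603e-01 -2.99148098e-01  7.63154046e+01]
 [ 0.00000000e+00  0.00000000e+00  0.00000000e+00  1.00000000e+00]]
predicted button px [279.22473217 201.52410849]
```

View pics/w1.png

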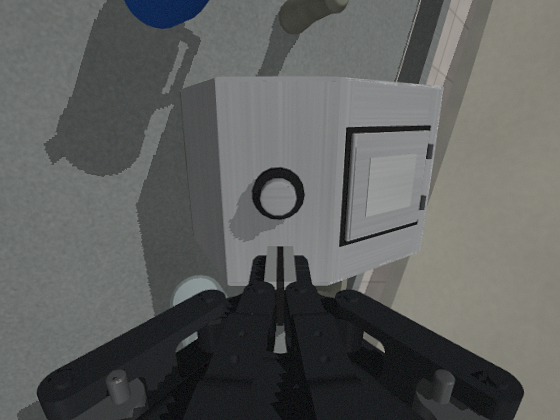

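The wrist picture shows the disc at (279,197), against a predicted (279,201). That is about 2.5 mm further towards tool +z, and the fingers are shut. I'll correct for this and close in along the axis.

{"api": "move_arm", "payload": {
  "linear": [
    [0, 0.1, 0.018],
    [0, 0.2, 0.018],
    [0, 0.25, 0.018],
    [0, 0.29, 0.018],
    [0, 0.29, 0.018],
    [0, 0.29, 0.018]
  ],
  "twist": [
    [0, -0.002, 0],
    [0, -0.002, 0],
    [0, -0.002, 0],
    [0, -0.002, 0],
    [0, -0.002, 0],
    [0, -0.002, 0]
  ],
  "hand": [-1, -1, -1, -1, -1, -1]
}}

```text
time: 2.9
tool_pos: [534.3, 95.5, 206.3]
tcp_rot: [-90.0, -29.9, 18.2]
ft_force: [-0.4, -0.9, 0.4]
finger_gap: 0.2
```

```bash
python3 - <<'E'
from h import *
from bench import r
s=r.sense()
print(s["tool_pos"],s["ft_force"],s["ft_force"]@n,(s["tool_pos"]-B)@n,rel(s,B,RT))
d=r.snapshot("wrist");g=d["frame"][120:320,180:400,::-1]
cv2.imwrite("pics/w2.png",cv2.resize(g,None,fx=2.5,fy=2.5))
E
```

```text
[534.29429854  95.50153541 206.34108183] [-0.41165165 -0.87568201  0.41494488] 0.6928600889959625 13.239599054558687 (array([ 0.0009,  0.0441, -0.0022]), array([ 0.0011, -0.0019, -0.0015]))
```

View pics/w2.png

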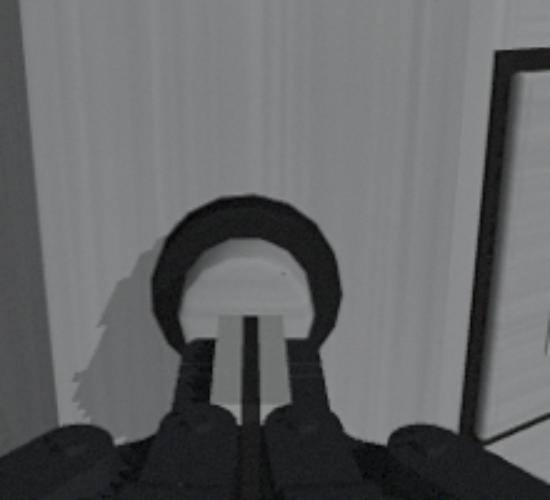

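The fingertips sit centred over the disc, about 13 mm above it. I'll press in steps, watching the force.

{"api": "move_arm", "payload": {
  "linear": [
    [0, 0.02, 0],
    [0, 0.035, 0],
    [0, 0.05, 0],
    [0, 0.055, 0],
    [0, 0.055, 0]
  ],
  "twist": [
    [0, 0, 0],
    [0, 0, 0],
    [0, 0, 0],
    [0, 0, 0],
    [0, 0, 0]
  ],
  "hand": [-1, -1, -1, -1, -1]
}}

```text
time: 3.37
tool_pos: [542.9, 98.1, 193.6]
tcp_rot: [-90.1, -30.0, 18.3]
ft_force: [-0.2, -1.7, 3.0]
finger_gap: -0.2
```

```bash
python3 - <<'E'
from h import *
from bench import r
s=r.sense()
print(s["ft_force"],s["ft_force"]@n,(s["tool_pos"]-B)@n)
E
```

```text
[-0.24977296 -1.74764359  3.04070769] 3.02765289372123 -2.31212362931519
```

{"api": "move_arm", "payload": {
  "linear": [
    [0, 0.008, 0],
    [0, 0.014, 0],
    [0, 0.018, 0],
    [0, 0.018, 0],
    [0, 0.018, 0]
  ],
  "twist": [
    [0, 0, 0],
    [0, 0, 0],
    [0, 0, 0],
    [0, 0, 0],
    [0, 0, 0]
  ],
  "hand": [-1, -1, -1, -1, -1]
}}

```text
time: 3.78
tool_pos: [545.5, 99.0, 189.3]
tcp_rot: [-90.1, -30.0, 18.3]
ft_force: [-6.0, -2.7, 6.5]
finger_gap: 0.1
```

```bash
python3 - <<'E'
from h import *
from bench import r
s=r.sense()
print(s["ft_force"],s["ft_force"]@n,(s["tool_pos"]-B)@n)
E
```

```text
[-6.02366782 -2.71213653  6.53856637] 8.948463171260254 -7.386544729662347
```

The force is about 9 N, more than the 5 N needed, so the button should be near its stop. I'll nudge 1 mm to confirm it.

{"api": "move_arm", "payload": {
  "linear": [
    [0, 0.004, 0],
    [0, 0.004, 0],
    [0, 0.004, 0]
  ],
  "twist": [
    [0, 0, 0],
    [0, 0, 0],
    [0, 0, 0]
  ],
  "hand": [-1, -1, -1]
}}

```text
time: 4.03
tool_pos: [545.8, 99.1, 189.2]
tcp_rot: [-90.1, -30.0, 18.3]
ft_force: [-17.7, -5.3, 15.2]
finger_gap: 0.1
```

```bash
python3 - <<'E'
from h import *
from bench import r
s=r.sense()
print(s["ft_force"],s["ft_force"]@n,(s["tool_pos"]-B)@n)
E
```

```text
[-17.70229463  -5.32106354  15.22554453] 22.424144005499187 -7.633646495021029
```

The force jumped to 22 N with almost no travel, so the button is against its stop. I'll release it and retract along the axis.

{"api": "move_arm", "payload": {
  "linear": [
    [0, -0.08, 0],
    [0, -0.2, 0],
    [0, -0.33, 0],
    [0, -0.45, 0],
    [0, -0.5, 0],
    [0, -0.5, 0],
    [0, -0.5, 0]
  ],
  "twist": [
    [0, 0, 0],
    [0, 0, 0],
    [0, 0, 0],
    [0, 0, 0],
    [0, 0, 0],
    [0, 0, 0],
    [0, 0, 0]
  ],
  "hand": [-1, -1, -1, -1, -1, -1, -1]
}}

```text
time: 4.62
tool_pos: [474.8, 75.8, 320.0]
tcp_rot: [-90.2, -30.1, 18.3]
ft_force: [0.8, 0.4, -0.4]
finger_gap: -0.2
```

{"api": "move_arm", "payload": {
  "linear": [
    [0, 0, 0],
    [0, 0, 0],
    [0, 0, 0],
    [0, 0, 0],
    [0, 0, 0],
    [0, 0, 0],
    [0, 0, 0],
    [0, 0, 0],
    [0, 0, 0],
    [0, 0, 0],
    [0, 0, 0],
    [0, 0, 0]
  ],
  "twist": [
    [0, 0, 0],
    [0, 0, 0],
    [0, 0, 0],
    [0, 0, 0],
    [0, 0, 0],
    [0, 0, 0],
    [0, 0, 0],
    [0, 0, 0],
    [0, 0, 0],
    [0, 0, 0],
    [0, 0, 0],
    [0, 0, 0]
  ],
  "hand": [-1, -1, -1, -1, -1, -1, -1, -1, -1, -1, -1, -1]
}}

```text
time: 5.62
tool_pos: [474.8, 75.8, 320.0]
tcp_rot: [-90.2, -30.1, 18.4]
ft_force: [0.1, -0.3, 0.4]
finger_gap: -0.2
```

```bash
python3 - <<'E'
from h import *
from bench import r
s=r.sense();print(s["time"],s["tool_pos"],s["ft_force"])
d=r.snapshot("scene");np.savez("scene2.npz",**d);cv2.imwrite("pics/s2.png",d["frame"][:,:,::-1])
P=cloud(d)[170:320,230:370].reshape(-1,3)
a=np.array([c,s_,0]);q=P-B;u=q@a-87;v=q[:,:2]@np.array([-s_,c])
m=(P[:,2]>215)&(abs(v)<60)&(u>0)&(u<140);print(m.sum(),np.c_[u,P[:,2]][m][::max(1,m.sum()//8)])
k=np.polyfit(u[m],P[m][:,2],1) if m.sum()>20 else 0;print(k,P[m][:,2].max() if m.any() else 0)
E
```

```text
5.6167 [474.83395679  75.7803656  320.03888641] [ 0.08682848 -0.33153334  0.35508733]
2105 [[ 39.88193662 294.45798251]
 [ 70.15607526 305.92691037]
 [ 76.91067947 295.28295942]
 [ 80.18182427 279.26822192]
 [ 84.2689333  267.07215132]
 [ 86.30380505 251.42650488]
 [ 89.31421214 238.87182327]
 [ 94.35618493 232.04619077]
 [ 98.97099525 215.70339765]]
[ -2.70209449 488.48014866] 311.61281503059007
```

View pics/s2.png

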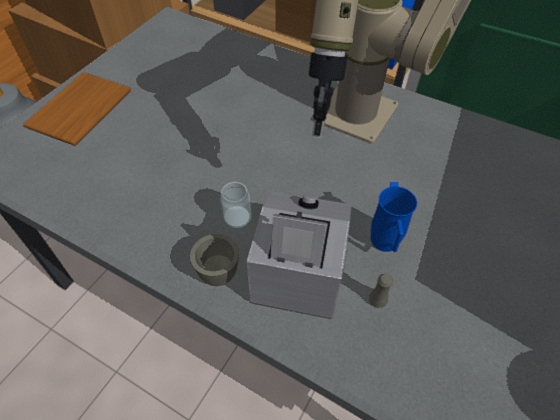

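The hatch stands open at (300,240). Its edge is at 311 mm, where 203 + 112·sin 1.3 = 311 is expected, the arm is clear and the objects look unmoved. I'll watch for 2 s or more.

{"api": "move_arm", "payload": {
  "linear": [
    [0, 0, 0],
    [0, 0, 0],
    [0, 0, 0],
    [0, 0, 0],
    [0, 0, 0],
    [0, 0, 0],
    [0, 0, 0],
    [0, 0, 0],
    [0, 0, 0],
    [0, 0, 0],
    [0, 0, 0],
    [0, 0, 0]
  ],
  "twist": [
    [0, 0, 0],
    [0, 0, 0],
    [0, 0, 0],
    [0, 0, 0],
    [0, 0, 0],
    [0, 0, 0],
    [0, 0, 0],
    [0, 0, 0],
    [0, 0, 0],
    [0, 0, 0],
    [0, 0, 0],
    [0, 0, 0]
  ],
  "hand": [-1, -1, -1, -1, -1, -1, -1, -1, -1, -1, -1, -1]
}}

```text
time: 6.67
tool_pos: [474.8, 75.8, 320.0]
tcp_rot: [-90.2, -30.1, 18.3]
ft_force: [0.4, 0.9, 0.2]
finger_gap: 0.0
```

{"api": "move_arm", "payload": {
  "linear": [
    [0, 0, 0],
    [0, 0, 0],
    [0, 0, 0],
    [0, 0, 0],
    [0, 0, 0],
    [0, 0, 0],
    [0, 0, 0],
    [0, 0, 0],
    [0, 0, 0],
    [0, 0, 0],
    [0, 0, 0],
    [0, 0, 0]
  ],
  "twist": [
    [0, 0, 0],
    [0, 0, 0],
    [0, 0, 0],
    [0, 0, 0],
    [0, 0, 0],
    [0, 0, 0],
    [0, 0, 0],
    [0, 0, 0],
    [0, 0, 0],
    [0, 0, 0],
    [0, 0, 0],
    [0, 0, 0]
  ],
  "hand": [-1, -1, -1, -1, -1, -1, -1, -1, -1, -1, -1, -1]
}}

```text
time: 7.67
tool_pos: [474.8, 75.7, 320.0]
tcp_rot: [-90.2, -30.1, 18.3]
ft_force: [1.1, 0.3, -1.2]
finger_gap: 0.2
```

{"api": "move_arm", "payload": {
  "linear": [
    [0, 0, 0],
    [0, 0, 0],
    [0, 0, 0],
    [0, 0, 0],
    [0, 0, 0],
    [0, 0, 0]
  ],
  "twist": [
    [0, 0, 0],
    [0, 0, 0],
    [0, 0, 0],
    [0, 0, 0],
    [0, 0, 0],
    [0, 0, 0]
  ],
  "hand": [-1, -1, -1, -1, -1, -1]
}}

```text
time: 8.17
tool_pos: [474.8, 75.7, 320.0]
tcp_rot: [-90.2, -30.1, 18.3]
ft_force: [-0.5, -0.2, -0.1]
finger_gap: -0.1
```

```bash
python3 - <<'E'
from h import *
from bench import r
s=r.sense();print(s["time"],s["ft_force"])
d=r.snapshot("scene");o=dict(np.load("scene2.npz"));o0=dict(np.load("scene.npz"))
P=cloud(d)[170:320,230:370].reshape(-1,3);print("hatch top z",P[:,2].max())
f=lambda A,B,b:(np.abs(A["frame"].astype(int)-B["frame"]).max(2)>40)[b].sum()
print("hatch px changed since last",f(d,o,np.s_[190:320,245:355]))
for n_,b in dict(jar=np.s_[180:230,218:252],mortar=np.s_[233:285,188:240],jug=np.s_[180:252,370:418],pestle=np.s_[272:308,368:394],button=np.s_[192:210,298:322]).items():print(n_,f(d,o0,b))
z=np.median(cloud(d)[198:202,308:312].reshape(-1,3),0)-np.median(cloud(o0)[198:202,308:312].reshape(-1,3),0);print("button shift",z)
E
```

```text
8.1667 [-0.45305662 -0.19389262 -0.13612535]
hatch top z 1048.3330924203233
hatch px changed since last 0
jar 0
mortar 5
jug 0
pestle 0
button 0
button shift [-1.03130059 -0.22880351 -1.66179662]
```

Nothing changed in the hatch pixels over 2.5 s. The button's depth differs by 1.7 mm, so I'll check that more carefully before handing in. The 1048 mm reading is just pixels with no depth.

```bash
python3 - <<'E'
from h import *
from bench import r
o0=dict(np.load("top.npz"));D=[];S=[];h=[]
z0=dict(np.load("scene.npz"))["range_z"]
for i in range(4):
    d=r.snapshot("scene");D.append(d["range_z"])
    P=cloud(d)[170:320,230:370];h.append(P[(d["range_z"][170:320,230:370]>0)][:,2].max())
D=np.median(D,0)-z0
print("disc",np.median(D[197:203,306:314]),"std",D[197:203,306:314].std(),"slope ref",np.median(D[200:208,328:342]),np.median(D[200:208,270:290]),"hatch top",h)
d=r.snapshot("top");D=d["range_z"]-o0["range_z"]
print("top cam disc",np.median(D[228:235,244:252]),"ref",np.median(D[225:250,260:285]))
E
```

```text
disc -0.12927246 std 155.00911 slope ref -0.17840576 -0.03503418 hatch top [np.float64(311.8931016863516), np.float64(311.0947029085265), np.float64(311.35033746509737), np.float64(311.62470925361885)]
top cam disc -0.30160522 ref 0.06878662
```

The disc depth now matches its starting value to within 0.4 mm in both cameras, so the button is fully out. The hatch edge is steady at 311 mm. I'll hand in.

```bash
python3 -c "
from bench import r
print(r.hand_in())"
```

```text
the job is handed in; nothing more can be done
None
```

The hatch is open, and I have handed the job in. I pressed the button once with the shut fingertips until it hit its stop: force rose to 22 N with almost no further travel. I then retracted about 150 mm along the button's axis, and the hatch sprang open by itself.

- **Hatch:** its edge stayed at about 311 mm, which matches the full 1.3 rad. Its pixels did not change over 2.5 s.
- **Button:** it is back out, within 0.4 mm of its starting depth in both cameras. An earlier check on a single frame showed a 1.7 mm difference, which the averaged repeat did not confirm, so I took it as depth noise.
- **Mortar, pestle, jug and jar:** they look unmoved. The jar, jug and pestle pixels are unchanged and 5 mortar pixels differ.
- **Arm:** it finished clear of everything, with the wrist force at noise level.

One reading, a hatch height of 1048 mm, was wrong because it included pixels with no depth. With those excluded it read 311 mm.

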